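# Shift a gear-change unit through its H-gate into the green slot

## Task

The lever of the gear-change unit on the bench was left in the middle slot on its sight-glass side. With the fingers shut and only pushing from outside, never taking the knob or its stem between them and never forcing it, push the black knob out of that slot into neutral, across the gate, and fully home in the outer slot marked by the green spot. Do not let it drop into any other slot on the way, and leave the things lying round the unit alone.

Things in the scene. Friction and masses are not known exactly. Their poses are not given: they have to be found in the camera images.
- gearbox: blue cast gear-change unit on 12 mm rubber feet, does not move: foot plate 150 x 168 mm, housing 122 x 132 mm, its top 136 mm above the bench; belt pulley on its +y side out to 103 mm, output flange on the +x side out to 80 mm, brass sight glass on the -x side. Origin: under the foot plate, 12 mm above the bench, below the lever's pivot, 45 mm higher; x from the sight glass (operator's side) to the flange, y to the pulley, z up.
- gate (a point): centre of the gate plate's upper face (106 x 116 mm, 136 mm above the bench), axes as the gearbox. Neutral is a channel 15 mm wide along y through this point; six blind slots 15 mm wide leave it at y = -24, 0 and 24 mm, three to +x, three to -x, between round-ended tongues. The channel ends at the outer slots: a lever pushed to its end is in line with them.
- knob: black gear knob, 38 mm thick, 43 mm tall, on a 10 mm steel stem; origin at its centre, 160 mm from the pivot: 217 mm above the bench in neutral, about 13 mm lower home in the outer slots. Axes as the gearbox, tilted with the lever. It travels 37 to 40 mm along x from neutral to fully home, 50 mm along y from the middle to an outer slot. Pushing takes 2 to 3 N across, 4 to 10 N in or out of a slot.
- shift (a joint): fore-and-aft swing of the lever, rad: 0 (within 0.03) in neutral, positive towards the gearbox's +x, about 0.25 (0.24 to 0.26) fully home in a slot on the +x side, -0.25 on the -x side. A spring detent draws it to the nearest of these three rests and holds it; it snaps over half-way (0.128 either side). It starts home in the middle slot on the -x side.
- select (a joint): swing of the lever across the gate, rad: 0 in the middle column, positive towards the gearbox's +y; about 0.32 at the end of the channel, in line with the outer slots at +y, -0.32 at -y (0.28 to 0.33 inside those slots). Friction keeps it where it is left.
- stem (a point): point on the axis of the lever's stem at the height of the gate plate, 76 mm from the pivot; fully home in an outer slot it stands about 16 mm short of the centre of that slot's spot, horizontally.
- middle_front (a point): point on the gate plate 34 mm to the +x side of the gate's centre, just beyond the blind end of the middle slot on the +x side, which must stay empty.
- green_spot: green enamel spot, 14 mm across, 1 mm thick, on the gate plate just beyond the blind end of the outer slot that it names; origin at its centre, 34 mm before or behind the pivot axis and 24 mm to one side of it. Which spot is at which outer slot changes from start to start.
- red_spot: red enamel spot, 14 mm across, 1 mm thick, on the gate plate just beyond the blind end of the outer slot that it names; origin at its centre, 34 mm before or behind the pivot axis and 24 mm to one side of it. Which spot is at which outer slot changes from start to start.
- yellow_spot: yellow enamel spot, 14 mm across, 1 mm thick, on the gate plate just beyond the blind end of the outer slot that it names; origin at its centre, 34 mm before or behind the pivot axis and 24 mm to one side of it. Which spot is at which outer slot changes from start to start.
- blue_spot: blue enamel spot, 14 mm across, 1 mm thick, on the gate plate just beyond the blind end of the outer slot that it names; origin at its centre, 34 mm before or behind the pivot axis and 24 mm to one side of it. Which spot is at which outer slot changes from start to start.
- bottle: bystander: clear atomiser bottle with white cap, 38 mm thick, 120 mm tall, standing on the mat to the left of the unit; origin under its centre
- bowl_1: bystander: blue-black bowl, 145 mm across, 68 mm tall, with two black thumb nuts in it, on the bench to the right of the unit; origin under its centre
- disc: bystander: black adapter disc with hub, 55 mm across, 19 mm tall, lying on the mat between robot and unit; origin under its centre
- slot_rail: bystander: slotted aluminium rail, 23 x 118 x 9 mm, lying on the mat between robot and unit; origin under its centre, long axis y

How it is judged (in metres and radians):
On the way, in this order (a step that is already met when the one before it is completed fails the run):
1. the lever is out of its first slot, in the neutral channel (value of joint shift between -0.06 and 0.06 rad), for 0.1 s.
2. the lever is fully home in the slot of the green spot (horizontal distance between stem and green_spot below 0.0195 m), for 0.2 s.
At the end, for the whole second after the job is handed in: The lever rests fully home in the slot of the green spot (the stem, at the height of the gate, within 19.5 mm of the spot's centre, which means within about 3.5 mm of the end of its travel there), it is still, and bottle, bowl, adapter disc and rail have each moved less than 15 mm (horizontal distance between stem and green_spot below 0.0195 m and velocity of joint shift between -0.05 and 0.05 rad/s and velocity of joint select between -0.05 and 0.05 rad/s and distance of each of bottle, bowl_1, disc, slot_rail from where it was at the start of the episode below 0.015 m); the robot touches nothing.
It fails at once if the knob or stem is taken between the fingers (the grasp point comes inside them) (x of the grasp point in the frame of knob between -0.012 and 0.012 m and y of the grasp point in the frame of knob between -0.012 and 0.012 m and z of the grasp point in the frame of knob between -0.11 and 0.03 m).
It fails at once if the lever or the unit is forced (more than 60 N) (contact force between any of the fingers, the arm and gearbox above 60 N).
It fails at once if the lever goes home in a slot other than the green one after leaving its first (horizontal distance between stem and red_spot below 0.0195 m or horizontal distance between stem and yellow_spot below 0.0195 m or horizontal distance between stem and blue_spot below 0.0195 m or horizontal distance between stem and middle_front below 0.0195 m).
It fails at once if the bottle, bowl, adapter disc or rail is disturbed (moved more than 15 mm) (distance of any of bottle, bowl_1, disc, slot_rail from where it was at the start of the episode above 0.015 m).
It also fails if it takes over 51 s, if anything falls off the work surface, if the arm or the gripper's body presses on something with over 40 N, if the wrist force passes 120 N, or if a joint passes its speed limit or range.

## Robot

A 6-joint arm with a two-finger parallel gripper is mounted at the origin on a cart in front of the work surface, level with it; the furniture and walls round the work are solid. World frame = base frame: x ahead of the robot, y to its left, z up, the work surface at z = 0. Lengths are in mm, angles in rad, forces in N, time in s.
With the tool pointing down it reaches from about 275 to 725 mm from the base axis. Payload 15.9 kg.
Tool frame: the origin (TCP) lies where the fingers leave the gripper's body, on its centre line; the fingertips stand 73 mm ahead of it and the grasp point (between the pads) lies 54 mm ahead of it (ctrl.tcp_to_grasp is the z of the grasp point in the tool frame, in mm); z points along the fingers, y is the line along which they close (so a half turn about z gives the same grasp; the last joint's range is limited). The gripper opens to 85 mm and grips with 20 to 120 N. Pads are 22 mm wide; open, the fingers measure 114 mm over their backs; the gripper's body (76 mm by 85 mm) begins 54 mm behind the grasp point. The pads swing forward as they close: fully open they stand 13 mm farther back than shut.
Start: joints at [0, 0.213, -0.034, 1.323, 0, 1.571], TCP at [499.986, -0, 303.906] pointing down, gripper open.
Joint ranges: [-2.98, 2.98], [-0.74, 1.72], [-1.14, 1.35], [-2.1, 2.04], [-1.57, 1.44], [-3.14, 3.14]. Speed limits (rad/s): [1.89, 1.89, 2.39, 2.57, 3.14, 3.14].

## Interface

Orientations are given as a unit quaternion [x, y, z, w].
In Python, from bench import ctrl gives the robot as it stands. Calls block until the motion is done:
- ctrl.reach(position, orientation): joint-space move of the TCP to a pose.
- ctrl.move_l(position, orientation=None, max_speed=150, f_stop=None): straight line of the TCP; orientation=None keeps the orientation; max_speed is the mean speed in mm/s. With f_stop (N) it stops when the force on the tool has changed by that much, and returns True; else False.
- ctrl.movej(angles): joint-space move.
- ctrl.gripper_to(opening, effort=None): finger opening in mm; effort is the grip in N (None keeps the last); returns when the fingers have stopped.
- ctrl.hold(seconds).
- ctrl.inverse_kinematics(position, orientation): joint angles nearest the present ones, or None.
- ctrl.grab_frame(name): name is "scene" or "side" or "wrist"; returns (picture, depth): 420x560x3 uint8, blue, green, red; 420x560 float32, mm along the optical axis (not along the pixel's ray), 0 where there is no reading.
- ctrl.get_calibration(name): a dict with "K" (3x3 intrinsics, pixels), "extrinsics" (4x4, takes a point from world to camera coordinates); the wrist camera has in their place "T_tool_cam" (4x4, takes a point from camera to tool coordinates, whose origin is the TCP and whose axes are the flange's). Camera axes: x right, y down, z forward; pixel columns grow to the right and rows downward; lengths in mm; the calibration is good to about 2 mm. A picture is of the moment at which its call begins: read the wrist's pose just before it. get_calibration takes no time and is no camera call.
A pose or a line that the arm cannot do raises ctrl.MotionError and nothing moves.
- ctrl.hand_in(): hands the job in; it is judged then, once.
Readings, each from a call of its own:
- ctrl.current_t(): time.
- ctrl.current_qpos(): joint angles.
- ctrl.current_joint_velocities(): joint speeds.
- ctrl.current_joint_efforts(): joint torques, N m.
- ctrl.current_tcp_pos(): TCP position.
- ctrl.current_ee_rot(): TCP orientation.
- ctrl.current_wrist_force(): force on the tool from outside, world axes, zero at the start.
- ctrl.current_torque(): the same for the moment, N m.
- ctrl.current_finger_gap(): finger opening in mm.
- ctrl.current_finger_force(): force on a finger pad.
Only numpy, scipy, OpenCV 4.12 (cv2) and the standard library are available. Lean on these libraries where they do the work, as an engineer would, in place of code of your own. Each camera call takes 0.05 s, during which the arm holds its last target. There are 200 camera calls.

## Working session

There is one attempt and no reset: what is moved stays moved. The work goes in short steps, each a Python script; the robot and the scene stay as the last script left them, time stands still between calls to the robot, and variables do not carry over. Pictures are saved under pics/ and viewed, at most 10 in all, crops included, and the job is handed in when it is done.

```bash
mkdir -p pics; ls; python3 - <<'E'
from bench import ctrl
import cv2, numpy as np
for n in ("scene","side"):
    p,d=ctrl.grab_frame(n); cv2.imwrite(f"pics/{n}0.png",p); np.save(f"{n}0.npy",d)
    c=ctrl.get_calibration(n); print(n,c["K"].round(1).tolist(),c["extrinsics"].round(3).tolist())
print(ctrl.get_calibration("wrist"), ctrl.current_t(), ctrl.current_ee_rot())
E
```

```text
pics
scene [[413.7, 0.0, 281.3], [0.0, 413.7, 210.9], [0.0, 0.0, 1.0]] [[0.556, -0.831, -0.009, -301.687], [-0.589, -0.385, -0.711, 356.586], [0.587, 0.4, -0.703, 975.045], [0.0, 0.0, 0.0, 1.0]]
side [[458.4, 0.0, 279.1], [0.0, 458.4, 210.5], [0.0, 0.0, 1.0]] [[-0.974, -0.225, 0.001, 458.823], [-0.143, 0.614, -0.777, 230.006], [0.174, -0.757, -0.63, 1027.519], [0.0, 0.0, 0.0, 1.0]]
{'K': array([[326.62197444,   0.        , 278.70455885],
       [  0.        , 326.62197444, 204.09315519],
       [  0.        ,   0.        ,   1.        ]]), 'T_tool_cam': array([[-5.80004928e-04, -9.52698244e-01, -3.03917290e-01,
         7.77756803e+01],
       [ 9.99999384e-01, -8.40171430e-04,  7.25280473e-04,
        -6.72850795e-03],
       [-9.46316057e-04, -3.03916682e-01,  9.52698145e-01,
        -6.87888673e+01],
       [ 0.00000000e+00,  0.00000000e+00,  0.00000000e+00,
         1.00000000e+00]])} 0.1 [ 7.07088614e-01  7.07124794e-01 -3.23962507e-04 -3.35660953e-04]
```

View pics/scene0.png

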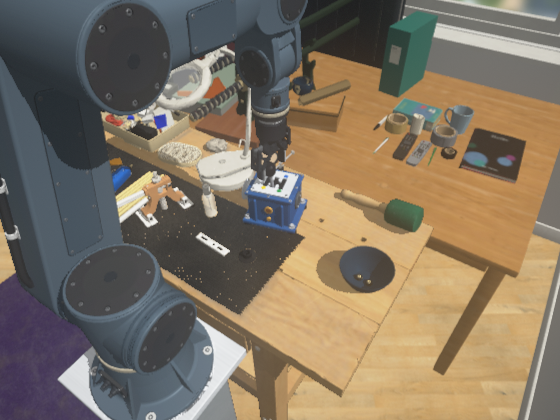

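View pics/side0.png

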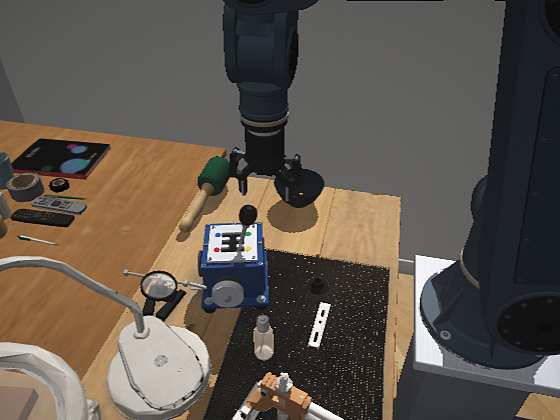

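```bash
cat > h.py <<'E'
import numpy as np, cv2
from bench import ctrl
def world(n,u,v,d):
    c=ctrl.get_calibration(n);E=np.linalg.inv(c["extrinsics"])
    r=np.linalg.inv(c["K"])@[u,v,1]
    return (E@np.append(r*d,1))[:3]
def onplane(n,u,v,z):
    a=world(n,u,v,0);b=world(n,u,v,1000); return a+(b-a)*(z-a[2])/(b[2]-a[2])
def proj(n,P):
    c=ctrl.get_calibration(n);q=c["extrinsics"]@np.append(P,1);q=c["K"]@q[:3];return q[:2]/q[2]
E
python3 - <<'E'
from h import *
p=cv2.imread("pics/side0.png")[195:315,185:345]
cv2.imwrite("pics/sc.png",cv2.resize(p,None,fx=5,fy=5,interpolation=cv2.INTER_CUBIC))
d=np.load("side0.npy")
for u,v in [(248,213),(248,216),(215,232),(255,250),(246,250),(264,330),(317,325),(298,190)]: print(u,v,d[v,u],world("side",u,v,d[v,u]).round(1))
E
```

```text
248 213 938.88354 [525.7  46.7 230. ]
248 216 939.2154 [524.9  50.2 225. ]
215 232 1032.7782 [614.5  20.3 137.1]
255 250 988.2211 [511.4  55.8 136.7]
246 250 990.13763 [530.8  58.8 135.4]
264 330 871.9266 [448.3 225.8  99.6]
317 325 988.0981 [358.1 125.   11.4]
298 190 1366.8787 [ 492.7 -344.9   11.9]
```

View pics/sc.png

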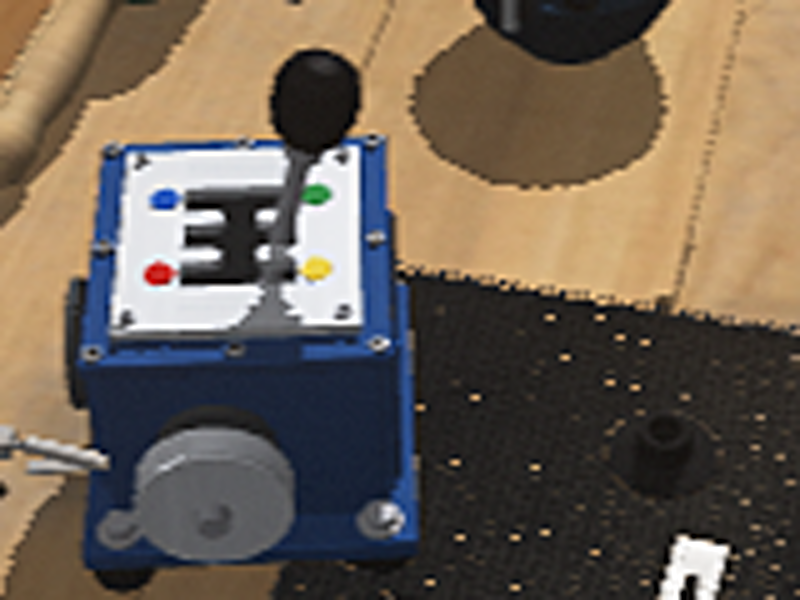

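```bash
python3 - <<'E'
from h import *
loc=np.array([[34,-24],[-34,-24],[34,24],[-34,24]],float)
px=np.array([[165,199],[316,194],[159,273],[317,268]])/5-0.4+[185,195]
W=np.array([onplane("side",u,v,137)[:2] for u,v in px]); print(W.round(1))
c=W.mean(0); H=(loc.T@(W-c)); th=np.arctan2(H[0,1]-H[1,0],H[0,0]+H[1,1])
R=np.array([[np.cos(th),-np.sin(th)],[np.sin(th),np.cos(th)]]);print(c,th,(loc@R.T+c-W).round(1))
# knob from depth: dark points
d=np.load("side0.npy");pts=np.array([world("side",u,v,d[v,u]) for v in range(204,226) for u in range(238,258)if 915<d[v,u]<965])
A=np.c_[2*pts,np.ones(len(pts))];s=np.linalg.lstsq(A,(pts**2).sum(1),rcond=None)[0];print("knob",s[:3],np.sqrt(s[3]+s[:3]@s[:3]),len(pts))
print("knob expected",c+R@[-39.6,0], 57+160*np.cos(.25))
p=cv2.imread("pics/scene0.png");d=np.load("scene0.npy")
for u,v in [(209,205),(368,270),(248,254),(212,243)]:print(world("scene",u,v,d[v,u]).round(1))
q=np.load("side0.npy")
E
```

```text
[[606.2  26.6]
 [541.3   8.1]
 [593.2  72.5]
 [527.6  54.1]]
[567.07306238  40.32591544] 0.27816076335668743 [[ 0.1 -0. ]
 [-0.3 -0.2]
 [-0.   0.2]
 [ 0.2 -0. ]]
knob [530.18291109  31.91344657 214.743453  ] 20.150923029869823 310
knob expected [528.99520339  29.45224752] 212.02598747370317
[440.1 198.4  55.4]
[ 515.7 -307.6   10.9]
[370.6  -1.7  23.6]
[352.2 118.2  12.9]
```

```bash
cat >> h.py <<'E'
from scipy.spatial.transform import Rotation as Ro
C=np.array([567.1,40.3]);TH=0.278
def L(x,y,tip): # local tip centre -> TCP world
    c,s=np.cos(TH),np.sin(TH); return [C[0]+c*x-s*y,C[1]+s*x+c*y,tip+73]
def ori(flip): # tool x along gearbox +x (flip=0) or -x
    a=TH+np.pi*flip; X=np.array([np.cos(a),np.sin(a),0]);Z=np.array([0,0,-1.]);return Ro.from_matrix(np.c_[X,np.cross(Z,X),Z]).as_quat()
E
python3 - <<'E'
from h import *
for n in("side","scene"):
    d=np.load(n+"0.npy");c=ctrl.get_calibration(n);v,u=np.mgrid[:420,:560];r=np.linalg.inv(c["K"])@np.stack([u.ravel(),v.ravel(),np.ones(u.size)])*d.ravel()
    P=(np.linalg.inv(c["extrinsics"])@np.vstack([r,np.ones(u.size)]))[:3].T
    m=(P[:,2]>180)&(P[:,2]<420)&(P[:,1]>90)&(P[:,1]<350)&(P[:,0]>350)&(P[:,0]<900)
    Q=P[m];print(n,len(Q)); 
    if len(Q):print(Q.min(0),Q.max(0));print(Q[np.argsort(Q[:,1])[:5]].round())
for f in(0,1):
    for p in[(-100,0,265),(-100,0,200),(0,65,200),(0,-20,200),(65,-50,200),(65,-50,265)]:
        q=ctrl.inverse_kinematics(L(*p),ori(f));print(f,p,None if q is None else np.round(q,2))
E
```

```text
side 1161
[728.20638178 259.62096048 180.29851517] [844.40274961 349.85648497 311.8914417 ]
[[731. 260. 181.]
 [731. 260. 185.]
 [728. 261. 180.]
 [735. 261. 187.]
 [733. 261. 185.]]
scene 132
[724.90544166 254.38481837 180.22172943] [789.41425196 294.53737927 268.58968973]
[[738. 254. 180.]
 [740. 255. 187.]
 [734. 255. 186.]
 [741. 255. 194.]
 [747. 256. 187.]]
0 (-100, 0, 265) [ 0.03  0.15 -0.03  1.4   0.    2.89]
0 (-100, 0, 200) [ 0.03  0.16 -0.18  1.23  0.    2.89]
0 (0, 65, 200) [0.19 0.34 0.06 1.29 0.   3.05]
0 (0, -20, 200) [0.04 0.37 0.1  1.3  0.   2.9 ]
0 (65, -50, 200) [0.02 0.53 0.34 1.38 0.   2.88]
0 (65, -50, 265) [0.02 0.54 0.52 1.55 0.   2.88]
1 (-100, 0, 265) [ 0.03  0.15 -0.03  1.4   0.   -0.25]
1 (-100, 0, 200) [ 0.03  0.16 -0.18  1.23  0.   -0.25]
1 (0, 65, 200) [ 0.19  0.34  0.06  1.29  0.   -0.09]
1 (0, -20, 200) [ 0.04  0.37  0.1   1.3   0.   -0.24]
1 (65, -50, 200) [ 0.02  0.53  0.34  1.38  0.   -0.26]
1 (65, -50, 265) [ 0.02  0.54  0.52  1.55  0.   -0.26]
```

```bash
python3 - <<'E'
from h import *
p=ctrl.current_tcp_pos();ctrl.move_l([p[0],p[1],345])
ctrl.gripper_to(0,effort=100)
ctrl.reach(L(-100,0,265),ori(1))
ctrl.move_l(L(-100,0,200))
f0=np.array(ctrl.current_wrist_force())
def lx():
    q=np.array(ctrl.current_tcp_pos())[:2]-C;c,s=np.cos(TH),np.sin(TH);return (c*q[0]+s*q[1]).round(1),(-s*q[0]+c*q[1]).round(1)
print("gap",ctrl.current_finger_gap())
print("contact",ctrl.move_l(L(-58,0,200),max_speed=25,f_stop=2.5),lx(),np.round(np.array(ctrl.current_wrist_force())-f0,1),ctrl.current_t())
p,d=ctrl.grab_frame("side");cv2.imwrite("pics/s1.png",cv2.resize(p[140:290,160:360],None,fx=4,fy=4))
E
```

```text
gap -0.05682789010510937
contact True (np.float64(-66.2), np.float64(0.1)) [-1.2 -1.3  1.2] 4.7083
```

View pics/s1.png

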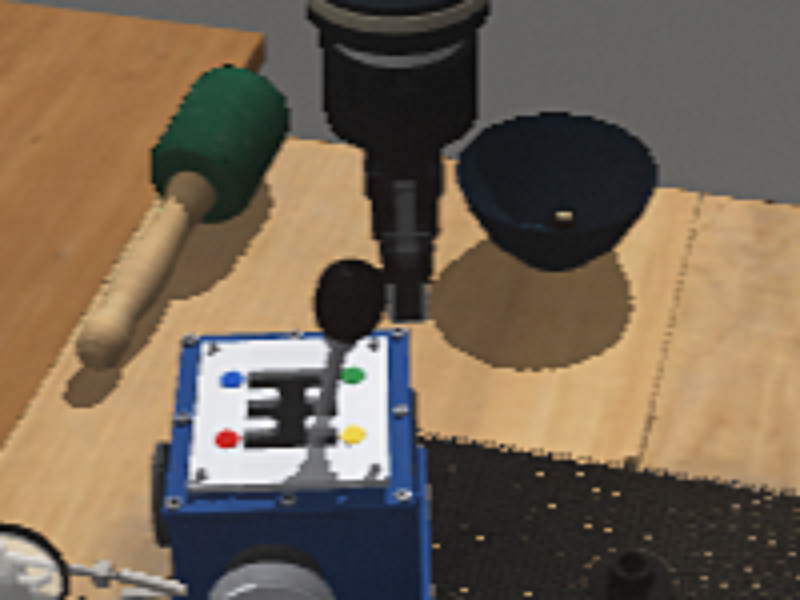

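```bash
cat >> h.py <<'E'
def lx():
    q=np.array(ctrl.current_tcp_pos())[:2]-C;c,s=np.cos(TH),np.sin(TH);return [round(float(c*q[0]+s*q[1]),1),round(float(-s*q[0]+c*q[1]),1)]
def F():
    f=np.array(ctrl.current_wrist_force());c,s=np.cos(TH),np.sin(TH);return np.round([c*f[0]+s*f[1],-s*f[0]+c*f[1],f[2]],1)
def knob():
    d=ctrl.grab_frame("side");p,d=d
    v,u=np.mgrid[:420,:560];m=(d>0)&(p.max(2)<60);u,v,dd=u[m],v[m],d[m]
    c=ctrl.get_calibration("side");r=np.linalg.inv(c["K"])@np.stack([u,v,np.ones(len(u))])*dd
    P=(np.linalg.inv(c["extrinsics"])@np.vstack([r,np.ones(len(u))]))[:3].T
    c,s=np.cos(TH),np.sin(TH);q=P[:,:2]-C;lp=np.c_[c*q[:,0]+s*q[:,1],-s*q[:,0]+c*q[:,1],P[:,2]]
    return p,lp
E
python3 - <<'E'
from h import *
print(F())
for x in(-62,-57,-52,-47,-42,-40):
    r=ctrl.move_l(L(x,0,200),max_speed=25,f_stop=20);print(x,r,lx(),F())
ctrl.hold(.4);print(F(),ctrl.current_t())
p,lp=knob()
cv2.imwrite("pics/s2.png",cv2.resize(p[140:290,160:360],None,fx=4,fy=4))
E
```

```text
[-0.2  0.5  1. ]
-62 False [-62.2, 0.0] [-5.5  0.1  3.8]
-57 False [-56.8, 0.0] [-0.5  0.1  0.5]
-52 False [-52.0, 0.0] [-3.6 -0.6  1.9]
-47 False [-46.8, 0.0] [-0.4  0.  -0.6]
-42 False [-41.8, 0.0] [ 0.2 -0.1  0.2]
-40 False [-39.9, -0.0] [ 0.3 -0.5 -0.1]
[0.5 1.  0.4] 7.1417
```

View pics/s2.png

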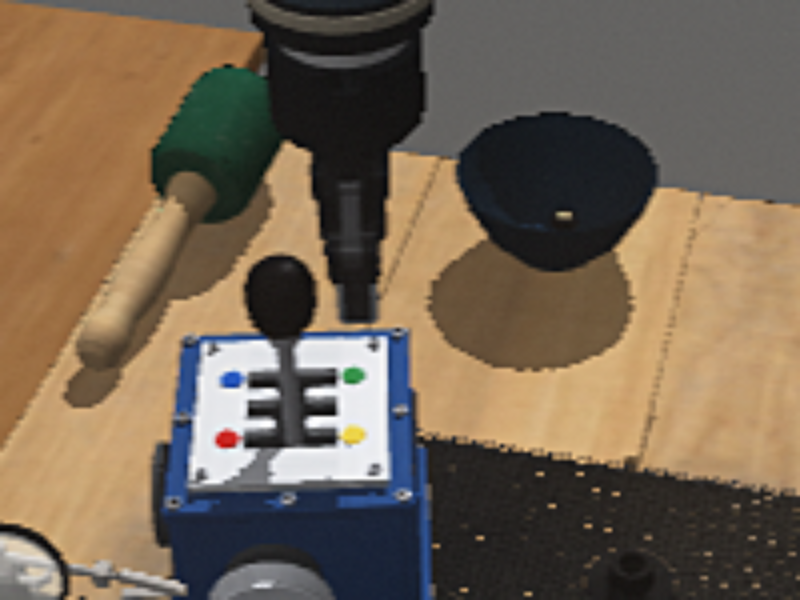

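The lever stands upright in neutral: knob at about (280,297) in the crop, stem over the channel, finger clear. Next I push it across.

```bash
python3 - <<'E'
from h import *
o=ori(1)
ctrl.move_l(L(-65,0,200));ctrl.move_l(L(-65,0,268));ctrl.move_l(L(0,68,268));ctrl.move_l(L(0,68,200))
print("c",ctrl.move_l(L(0,45,200),max_speed=60,f_stop=8),lx(),F())
for y in(35,25,15,5,-5,-10,-14,-17,-20):
    r=ctrl.move_l(L(0,y,200),max_speed=30,f_stop=8);print(y,r,lx(),F())
    if r:break
ctrl.hold(.2);print(F(),ctrl.current_t())
p,lp=knob()
cv2.imwrite("pics/s3.png",cv2.resize(p[140:290,160:360],None,fx=4,fy=4))
E
```

```text
c False [0.0, 44.7] [-0.5  0.6  0.3]
35 False [-0.0, 34.9] [ 0.1 -0.4  0.8]
25 False [0.0, 24.8] [0.4 0.8 0.3]
15 False [-0.1, 14.8] [0.3 0.3 0.6]
5 False [-0.0, 4.8] [ 1.4 -0.6 -0.1]
-5 False [-0.0, -5.2] [ 0.1  0.5 -0.1]
-10 False [0.0, -10.2] [0.6 0.3 0.1]
-14 False [0.0, -14.2] [-0.2 -0.4  0.5]
-17 False [0.0, -17.2] [ 0.3  0.9 -0.2]
-20 False [-0.0, -20.0] [ 0.2  3.4 -0.8]
[ 1.2  3.3 -0.5] 13.7333
```

View pics/s3.png

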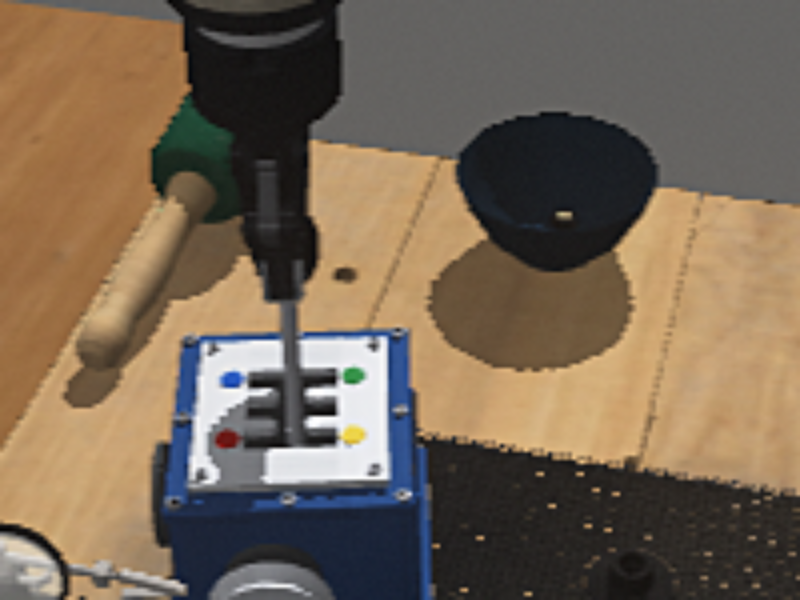

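```bash
python3 - <<'E'
from h import *
for y in(-21.5,-23,-24.5,-26,-28):
    r=ctrl.move_l(L(0,y,200),max_speed=20,f_stop=8);print(y,r,lx(),F())
    if r or F()[1]>9:break
ctrl.move_l(L(0,5,200))
ctrl.move_l(L(0,10,275))
p,lp=knob()
for a in[(0,-50,209),(0,-40,212),(0,0,217)]:
    w=L(*a);w[2]-=73;print(a,(proj("side",w)-[160,140])*4)
cv2.imwrite("pics/s4.png",cv2.resize(p[140:290,160:360],None,fx=4,fy=4))
print(ctrl.current_t())
E
```

```text
-21.5 False [-0.0, -21.0] [ 1.3  7.6 -3.8]
-23 False [-0.1, -22.0] [ 0.6 11.2 -3. ]
(0, -50, 209) [284.12255416 245.67155504]
(0, -40, 212) [283.2024554  252.63403641]
(0, 0, 217) [280.22786781 292.28414769]
15.3167
```

View pics/s4.png

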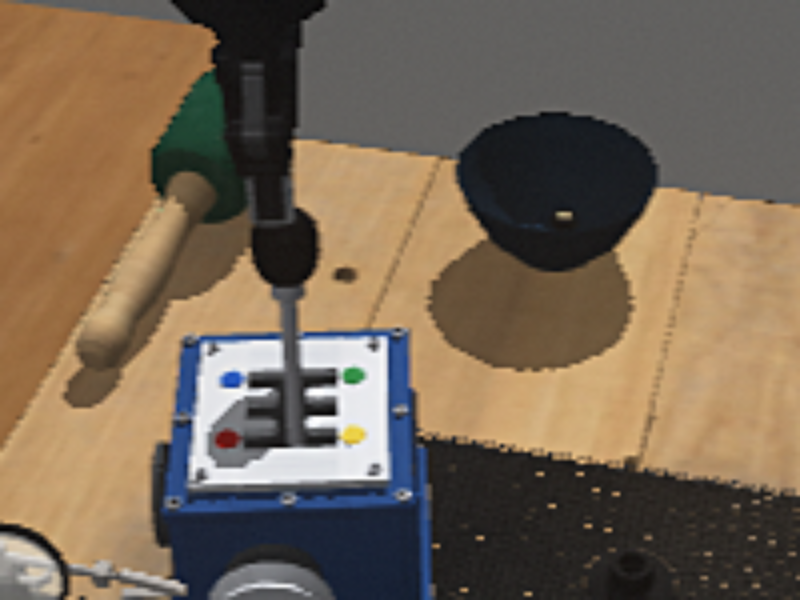

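Hard stop reached (11 N) with the knob at about (285,247), which matches y ≈ -50 mm: it is at the channel end in line with the green slot. Now the push in.

```bash
python3 - <<'E'
from h import *
ctrl.move_l(L(68,10,270));ctrl.move_l(L(68,-50,270));ctrl.move_l(L(68,-50,196))
for x in(40,32,28,24,20,15,10,5,0,-4,-7,-9,-10,-11,-12):
    r=ctrl.move_l(L(x,-50,196),max_speed=30,f_stop=20);f=F();print(x,r,lx(),f)
    if r or (x<0 and f[0]>12):break
print(ctrl.current_t())
ctrl.move_l(L(40,-50,196));ctrl.move_l(L(50,-50,275))
p,lp=knob()
w=L(-38,-48,204);w[2]-=73;print((proj("side",w)-[160,140])*4)
cv2.imwrite("pics/s5.png",cv2.resize(p[140:290,160:360],None,fx=4,fy=4))
print(ctrl.current_t())
E
```

```text
40 False [40.1, -50.0] [ 0.6 -0.4  0.5]
32 False [31.9, -50.0] [-0.2  0.3  0.3]
28 False [27.9, -50.0] [ 0.1 -0.   0.2]
24 False [23.8, -50.0] [1.  0.4 0.5]
20 False [19.9, -50.0] [ 1.9 -0.2  1.3]
15 False [14.8, -49.9] [1.  0.1 0.2]
10 False [9.8, -49.9] [1.9 0.3 0.4]
5 False [4.7, -50.0] [-0.6  0.1 -0.5]
0 False [-0.2, -50.0] [-0.5  0.1 -0.2]
-4 False [-4.2, -50.0] [-0.2 -0.6  0.4]
-7 False [-7.1, -50.0] [-0.6 -0.2  0.1]
-9 False [-8.8, -49.9] [ 4.4  1.2 -2.3]
-10 False [-9.4, -49.9] [ 8.   0.9 -3.6]
-11 False [-10.0, -49.9] [12.2  1.  -4.2]
22.0167
[354.06529715 252.98882529]
23.2417
```

View pics/s5.png

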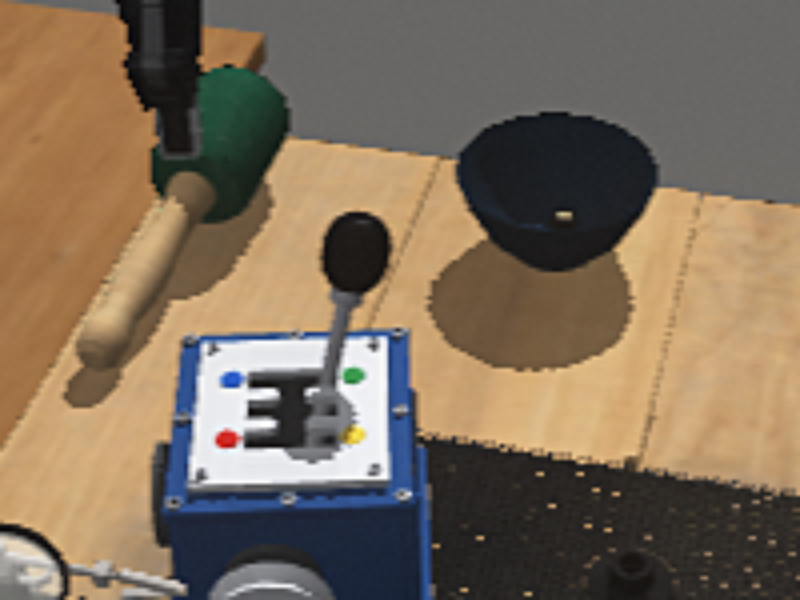

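The knob is at about (355,251), against a predicted (354,253) for fully home in the green slot. It was pushed to a 12 N stop, the gripper is clear of everything, and the stem stands beside the green spot at (353,375).

```bash
python3 -c "
from bench import ctrl
ctrl.hold(.3);print(ctrl.hand_in())"
```

```text
the job is handed in; nothing more can be done
None
```

The lever is fully home in the green slot, pushed there from outside with shut fingers by way of neutral and across the gate; the job was handed in at about 24 s with the robot clear, and no verdict came back.

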